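# Bring the brush holder round to the front of the vanity turntable

## Robot

A 7-joint arm with a two-finger parallel gripper is mounted at the origin on the work surface. World frame = base frame: x ahead of the robot, y to its left, z up, the work surface at z = 0. Lengths are in m, angles in rad, forces in N, time in s.
With the tool pointing down it reaches from about 0.35 to 0.9 m from the base axis. Payload 19.9 kg.
Tool frame: the origin (TCP) lies at the very end of the fingers, on their centre line; the grasp point (between the pads) lies 19 mm behind it (arm.grasp_offset is the distance from the TCP to the grasp point, in m); x points along the fingers, z is the direction in which the jaws open and shut, and the axes are right-handed (so a half turn about x gives the same grasp; the last joint's range is limited). The gripper opens to 85 mm and grips with 20 to 120 N. Pads are 22 mm wide; open, the fingers measure 114 mm over their backs; the gripper's body (76 mm by 85 mm) begins 54 mm behind the grasp point. The pads swing forward as they close: fully open they stand 13 mm farther back than shut.
Start: joints at [-1.31, 0.417, -0.01, 1.614, 0.005, 1.111, -0.053], TCP at [0.186, 0.597, 0.231] pointing down, gripper open.
Joint ranges: [-2.81, 2.81], [-0.39, 2.02], [-1.27, 1.25], [0.06, 2.57], [-1.19, 4.33], [0.19, 2], [-2.82, 2.82]. Speed limits (rad/s): [1.89, 1.89, 2.39, 2.39, 3.01, 3.01, 3.01].

## Interface

Orientations are given as a 3x3 rotation matrix whose columns are the frame's x, y, z axes.
In Python, from cell import arm gives the robot as it stands. Calls block until the motion is done:
- arm.move_pose(position, orientation): joint-space move of the TCP to a pose.
- arm.movel(position, rate=0.15, orientation=None, max_force=None): straight line of the TCP; orientation=None keeps the orientation; rate is the mean speed in m/s. With max_force (N) it stops when the force on the tool has changed by that much, and returns True; else False.
- arm.move_j(angles): joint-space move.
- arm.set_gripper(opening): finger opening in m; the grip force is fixed at half the most; returns when the fingers have stopped.
- arm.sleep(seconds).
- arm.ik(position, orientation): joint angles nearest the present ones, or None.
- arm.capture(name): name is "scene" or "top"; returns (picture, depth): 400x640x3 uint8, red, green, blue; 400x640 float32, m along the optical axis (not along the pixel's ray), 0 where there is no reading.
- arm.get_calibration(name): a dict with "camera_matrix" (3x3 intrinsics, pixels), "extrinsics" (4x4, takes a point from camera to world coordinates). Camera axes: x right, y down, z forward; pixel columns grow to the right and rows downward; lengths in m; the calibration is good to about 2 mm. A picture is of the moment at which its call begins. get_calibration takes no time and is no camera call.
A pose or a line that the arm cannot do raises arm.Unreachable and nothing moves.
- arm.hand_in(): hands the job in, once; it reports no verdict.
Readings, each from a call of its own:
- arm.get_t(): time.
- arm.get_joints(): joint angles.
- arm.get_qvel(): joint speeds.
- arm.get_tau(): joint torques, N m.
- arm.get_position(): TCP position.
- arm.get_eef_rot(): TCP orientation.
- arm.get_force(): force on the tool from outside, world axes, zero at the start.
- arm.get_wrist_torque(): the same for the moment, N m.
- arm.get_grip_width(): finger opening in m.
Only numpy, scipy, OpenCV 4.12 (cv2) and the standard library are available. Lean on these libraries where they do the work, as an engineer would, in place of code of your own. Each camera call takes 0.05 s, during which the arm holds its last target. There are 200 camera calls.

## Task

Gently turn the makeup turntable by pushing the round tabs on its rim with the fingertips until the brush holder stands at the front, right in line with the flat arrow that sticks out of the stand. Touch nothing but the turntable: the brush holder and both bowls must ride round on it untouched and unspilled, and the shower cap case and the compact mirror beside it stay where they are. Leave the turntable at rest and move clear.

Things in the scene. Friction and masses are not known exactly. Their poses are not given: they have to be found in the camera images.
- stand: Fixed white stand. Origin: on the counter (z = 0), on the turntable's upright axis. A flat white arrow, 26 mm wide (head 60 mm), 5 mm thick, lies on the counter, sticks out from under the turntable roughly towards the robot and points from the axis along the stand's own -x, tip 210 mm from the axis: it marks the front. A foot 170 mm across, 17 mm high is hidden below
- turntable (a joint): Angle of the wooden turntable on its stand, rad, counter-clockwise from above positive, no stops. Disc 270 mm across, underside 18 mm, flat top 36 mm above the counter, with ten round tabs on its rim. Slight friction (0.04 N m, 0.3 N at the rim): it stops within a few degrees once no longer pushed
- tab (a point): Centre of one of the ten equal tabs (upright round studs, 26 mm diameter, from 18 to 36 mm above the counter like the disc). They are 36 degrees apart all round the rim, centres 142 mm from the axis, reaching out to 155 mm, with gaps about 60 mm wide between. At joint value 0 this tab lies on the stand's +x
- brush_holder: Squat yellow silicone cup with three upright makeup brushes, standing loose on the turntable: cup 56 mm across and 66 mm high, brushes up to 122 mm above its underside. The only tall thing on the turntable, about 62 mm (50 to 75) from the axis. Origin: centre of its underside. It rides with the turntable
- ceramic_bowl: Small white ceramic bowl, 72 mm across the rim, 36 mm high, standing loose on the turntable about 62 mm from the axis. Origin: centre of its underside
- steel_bowl: Small brushed steel bowl, 72 mm across the rim, 28 mm high, standing loose on the turntable about 62 mm from the axis. Origin: centre of its underside
- cap_case: Round plastic shower cap case lying on the counter beside the turntable, 96 mm across, 38 mm high. Origin: centre of its underside. To be left alone
- compact: Open compact mirror lying on the counter beside the turntable, 72 mm across, 10 mm thick, its lid standing up about 80 mm high on its own +x side. Origin: centre of its underside. To be left alone
Not all that is in view belongs to the job. What is shaped like the ceramic_bowl but pink is not meant. Of the things shaped like the brush_holder, the yellow one is meant.

How it is judged:
At the end, for the whole second after the job is handed in: The brush holder's centre is within 12 mm sideways of the line through the turntable's axis and the stand's arrow, on the arrow's side (at least 40 mm from the axis); the turntable is at rest; brush holder and both bowls stand upright on it (y of brush_holder in the frame of stand between -0.012 and 0.012 m and x of brush_holder in the frame of stand below -0.04 m and velocity of joint turntable between -0.05 and 0.05 rad/s and horizontal distance between each of brush_holder, ceramic_bowl, steel_bowl and stand below 0.095 m and height (world z) of brush_holder between 0.03 and 0.042 m and angle between each of brush_holder, ceramic_bowl, steel_bowl's own z axis and vertical below 0.15 rad and linear speed of each of brush_holder, ceramic_bowl, steel_bowl below 0.02 m/s and height (world z) of ceramic_bowl between 0.03 and 0.042 m and height (world z) of steel_bowl between 0.03 and 0.042 m); the robot touches nothing.
It fails at once if the robot touches the brush holder or a bowl (more than 0.5 N) (contact force between any of the fingers, the arm and brush_holder above 0.5 N or contact force between any of the fingers, the arm and ceramic_bowl above 0.5 N or contact force between any of the fingers, the arm and steel_bowl above 0.5 N).
It fails at once if the brush holder or a bowl is lifted or dropped by 10 mm, tipped, or shifted to under 30 or over 95 mm from the turntable's axis (height (world z) of any of brush_holder, ceramic_bowl, steel_bowl above 0.046 m or height (world z) of any of brush_holder, ceramic_bowl, steel_bowl below 0.026 m or angle between any of brush_holder, ceramic_bowl, steel_bowl's own z axis and vertical above 0.3 rad or horizontal distance between any of brush_holder, ceramic_bowl, steel_bowl and stand above 0.095 m or horizontal distance between any of brush_holder, ceramic_bowl, steel_bowl and stand below 0.03 m).
It fails at once if the case or compact beside the turntable is moved by more than 15 mm (distance of any of cap_case, compact from where it was at the start of the episode above 0.015 m).
It fails at once if the turntable is whirled faster than 2.5 rad/s (velocity of joint turntable above 2.5 rad/s or velocity of joint turntable below -2.5 rad/s).
It fails at once if the turntable is pressed or squeezed with more than 30 N (contact force between any of the fingers, the arm and stand above 30 N).
It also fails if it takes over 64 s, if anything falls off the work surface, if the arm or the gripper's body presses on something with over 40 N, if the wrist force passes 120 N, or if a joint passes its speed limit or range.

## Working session

There is one attempt and no reset: what is moved stays moved. The work goes in short steps, each a Python script; the robot and the scene stay as the last script left them, time stands still between calls to the robot, and variables do not carry over. Pictures are saved under pics/ and viewed, about 8 in all and at most 12, crops included, and the job is handed in when it is done.

```bash
mkdir -p pics
cat > h.py <<'E'
import numpy as np, cv2
from cell import arm
def cap(n,f=None):
    p,d=arm.capture(n)
    if f: cv2.imwrite('pics/'+f,p[:,:,::-1])
    return p,d
def cal(n):
    c=arm.get_calibration(n); return np.array(c['camera_matrix']),np.array(c['extrinsics'])
def ray(n,u,v,z):
    K,E=cal(n); d=E[:3,:3]@np.linalg.solve(K,[u,v,1.]); o=E[:3,3]
    return o+d*(z-o[2])/d[2]
def proj(n,p):
    K,E=cal(n); q=K@(np.linalg.inv(E)@np.r_[p,1])[:3]; return q[:2]/q[2]
E
python3 - <<'E'
from h import *
a,_=cap('top','top0.png'); b,_=cap('scene','scene0.png')
for n in('top','scene'): print(cal(n)[0].round(1),cal(n)[1].round(3))
print(arm.get_t())
E
```

```text
[[490.2   0.  311.4]
 [  0.  490.2 196.8]
 [  0.    0.    1. ]] [[ 0.017 -0.985  0.172  0.503]
 [-1.    -0.019 -0.014  0.025]
 [ 0.017 -0.172 -0.985  1.048]
 [ 0.     0.     0.     1.   ]]
[[431.    0.  314.8]
 [  0.  431.  204.6]
 [  0.    0.    1. ]] [[-0.754  0.381 -0.535  1.3  ]
 [ 0.656  0.465 -0.594  0.697]
 [ 0.023 -0.799 -0.601  0.747]
 [ 0.     0.     0.     1.   ]]
0.1
```

View pics/top0.png

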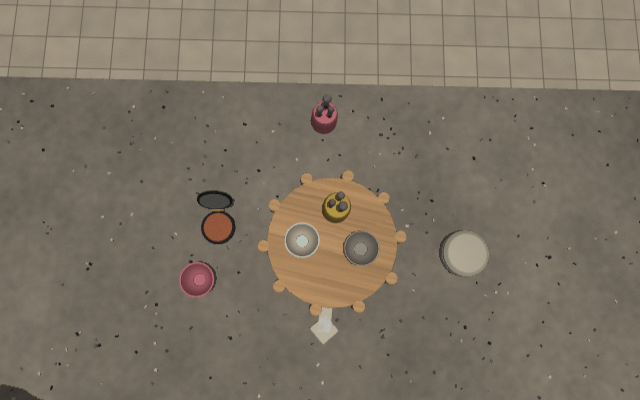

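View pics/scene0.png

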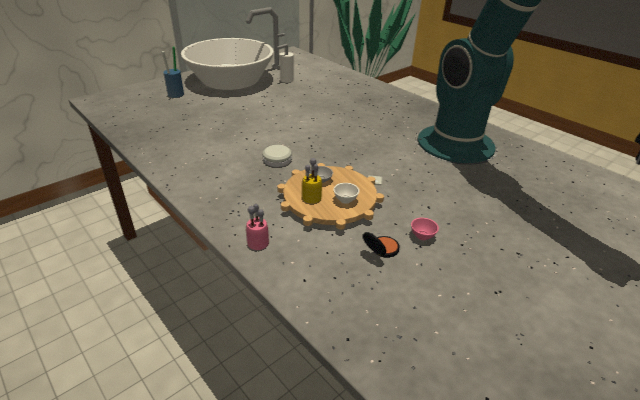

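The yellow holder is at (337,207) and the pink holder at (324,117) is a decoy. The white ceramic bowl is at (302,240) and the pink bowl at (197,280) is a decoy. The arrow tip is near (323,342), the compact is on the left at (217,222), and the case is on the right at (466,254). I'll measure these next and make one enlarged crop to confirm.

```bash
cat >> h.py <<'E'
def pts(n,d):
    K,E=cal(n); v,u=np.mgrid[0:400,0:640]; c=np.stack([(u-K[0,2])/K[0,0]*d,(v-K[1,2])/K[1,1]*d,d],-1)
    return c@E[:3,:3].T+E[:3,3]
def circ(x,y):
    A=np.c_[2*x,2*y,np.ones_like(x)]; s=np.linalg.lstsq(A,x*x+y*y,rcond=None)[0]
    return s[0],s[1],np.sqrt(s[2]+s[0]**2+s[1]**2)
def measure(f=None,axis=None,front=None):
    p,d=cap('top',f); P=pts('top',d); h=cv2.cvtColor(p,cv2.COLOR_RGB2HSV)
    H,S,V=[h[:,:,i].astype(int) for i in range(3)]
    r={}
    roi=np.hypot(P[...,0]-.42,P[...,1]-0)<.3
    yel=(H>=20)&(H<=32)&(S>190)&roi&(P[...,2]>.045)
    q=P[yel]; r['yel']=(yel.sum(),q[:,2].min(),q[:,2].max())
    m=cv2.morphologyEx(yel.astype(np.uint8),cv2.MORPH_CLOSE,np.ones((9,9)))
    top=P[yel&(P[...,2]>.092)]
    if len(top)>5:
        r['cup']=cv2.minEnclosingCircle(top[:,:2].astype(np.float32)); r['cupz']=np.median(top[:,2])
    wood=(H>=8)&(H<=20)&(S>80)&(S<=200)&(V>80)&(abs(P[...,2]-.036)<.008)&roi
    r['wood']=wood; r['P']=P; r['p']=p; r['hsv']=h
    return r
E
python3 - <<'E'
from h import *
r=measure('m0.png'); P,w,p=r['P'],r['wood'],r['p']
print(r['yel'],r.get('cup'),r.get('cupz'))
cs,_=cv2.findContours(w.astype(np.uint8),cv2.RETR_EXTERNAL,cv2.CHAIN_APPROX_NONE); c=max(cs,key=cv2.contourArea)[:,0]
X=np.array([ray('top',u,v,.036)[:2] for u,v in c])
x0,y0,_=circ(*X.T)
for i in range(6):
    R=np.hypot(X[:,0]-x0,X[:,1]-y0); k=abs(R-.135)<.006; x0,y0,rr=circ(*X[k].T)
print('axis',x0,y0,rr,k.mean())
# tabs
R=np.hypot(X[:,0]-x0,X[:,1]-y0); a=np.arctan2(X[:,1]-y0,X[:,0]-x0); t=a[R>.145]
print('tab phase',np.degrees(np.angle(np.exp(10j*t).mean())/10),abs(np.exp(10j*t).mean()),'Rmax',R.max())
# arrow: bright, low saturation beyond the rim towards robot
H,S,V=[r['hsv'][:,:,i].astype(int) for i in range(3)]
ar=(V>140)&(S<70); n,l,st,ce=cv2.connectedComponentsWithStats(ar.astype(np.uint8))
for i in range(1,n):
    if st[i,4]>60 and st[i,1]>90: print('white',st[i],ce[i].round(1),ray('top',*ce[i],.005).round(4))
Z=P[...,2]
for i,(u,v) in dict(case=(466,254),compact=(217,227),steel=(361,248),cer=(302,240)).items(): print(i,P[v,u].round(3))
cv2.imwrite('pics/crop0.png',cv2.resize(p[160:360,180:500,::-1],None,fx=2.5,fy=2.5,interpolation=cv2.INTER_CUBIC))
E
```

```text
Traceback (most recent call last):
  File "h.py", line 26, in measure
    q=P[yel]; r['yel']=(yel.sum(),q[:,2].min(),q[:,2].max())
                                  ~~~~~~~~~~^^
ValueError: zero-size array to reduction operation minimum which has no identity
```

```bash
sed -i 's/-.42,P\[...,1\]-0)<.3/-.59,P[...,1]+.02)<.19/' h.py
cat > m0.py <<'E'
from h import *
r=measure(); P,w,p=r['P'],r['wood'],r['p']
print(r['yel'],r.get('cup'),r.get('cupz'))
cs,_=cv2.findContours(w.astype(np.uint8),cv2.RETR_EXTERNAL,cv2.CHAIN_APPROX_NONE); c=max(cs,key=cv2.contourArea)[:,0]
X=np.array([ray('top',u,v,.036)[:2] for u,v in c])
x0,y0,_=circ(*X.T)
for i in range(6):
    R=np.hypot(X[:,0]-x0,X[:,1]-y0); k=abs(R-.135)<.006; x0,y0,rr=circ(*X[k].T)
print('axis',x0,y0,rr,k.mean())
R=np.hypot(X[:,0]-x0,X[:,1]-y0); a=np.arctan2(X[:,1]-y0,X[:,0]-x0); t=a[R>.145]
print('tab phase',np.degrees(np.angle(np.exp(10j*t).mean())/10),abs(np.exp(10j*t).mean()),'Rmax',R.max())
H,S,V=[r['hsv'][:,:,i].astype(int) for i in range(3)]
print('hsv arrow',r['hsv'][330,323],'yellow',r['hsv'][212,330],'wood',r['hsv'][275,330])
ar=(V>130)&(S<80); n,l,st,ce=cv2.connectedComponentsWithStats(ar.astype(np.uint8))
for i in range(1,n):
    if st[i,4]>60 and st[i,1]>90: print('white',st[i],ce[i].round(1),ray('top',*ce[i],.005).round(4))
for i,(u,v) in dict(case=(466,254),compact=(217,227),steel=(361,248),cer=(302,240)).items(): print(i,P[v,u].round(3))
cv2.imwrite('pics/crop0.png',cv2.resize(p[160:360,180:500,::-1],None,fx=2.5,fy=2.5,interpolation=cv2.INTER_CUBIC))
E
python3 m0.py
```

```text
Traceback (most recent call last):
  File "m0.py", line 2, in <module>
    r=measure(); P,w,p=r['P'],r['wood'],r['p']
  File "h.py", line 26, in measure
    q=P[yel]; r['yel']=(yel.sum(),q[:,2].min(),q[:,2].max())
                                  ~~~~~~~~~~^^
ValueError: zero-size array to reduction operation minimum which has no identity
```

Run:
```python
from h import *
p,d=cap('top'); P=pts('top',d); h=cv2.cvtColor(p,cv2.COLOR_RGB2HSV)
for u,v in [(330,212),(345,214),(337,217),(330,275),(323,330),(325,312),(100,300),(466,254)]: print(u,v,h[v,u],P[v,u].round(3),d[v,u])
```

```text
330 212 [ 22 153 177] [ 0.638 -0.025  0.105] 0.9529641
345 214 [ 22 156 152] [ 0.635 -0.055  0.102] 0.9556509
337 217 [ 22 157 145] [ 0.629 -0.039  0.102] 0.95422053
330 275 [ 16 114 172] [ 0.518 -0.03   0.042] 0.9947082
323 330 [110   8 191] [ 0.407 -0.018  0.008] 1.0087011
325 312 [ 20  43 182] [ 0.443 -0.022  0.003] 1.0193557
100 300 [ 19  43 112] [0.46  0.446 0.   ] 1.0186789
466 254 [ 21  43 172] [ 0.566 -0.31   0.04 ] 1.0085776
```

```bash
sed -i 's/(H>=20)&(H<=32)&(S>190)/(H>=19)\&(H<=32)\&(S>135)/' h.py; python3 m0.py
```

```text
(np.int64(481), np.float64(0.04559910783427412), np.float64(1.0481041583664423)) ((0.5870912075042725, -0.015024974942207336), 0.0931682139635086) 0.10289619604585476
axis 0.5883215697834215 -0.033352943643126354 0.13410460088649953 0.6542239685658153
tab phase -13.105689691563276 0.870951296293969 Rmax 0.1546168339226935
hsv arrow [108   7 192] yellow [ 22 152 178] wood [ 15 116 171]
white [284 222  36  36 226] [301.4 239.4] [0.5928 0.0298 0.005 ]
white [289 226  26  27 516] [301.2 239.1] [0.5933 0.0302 0.005 ]
white [ 444  230   45   46 1547] [466.1 253.3] [ 0.5694 -0.3213  0.005 ]
white [354 243  13  12 118] [360.2 248.3] [ 0.576  -0.0955  0.005 ]
white [310 307  28  38 576] [324.1 325.9] [ 0.4149 -0.0208  0.005 ]
case [ 0.566 -0.309  0.042]
compact [0.615 0.208 0.016]
steel [ 0.574 -0.093  0.042]
cer [0.588 0.028 0.042]
```

View pics/crop0.png

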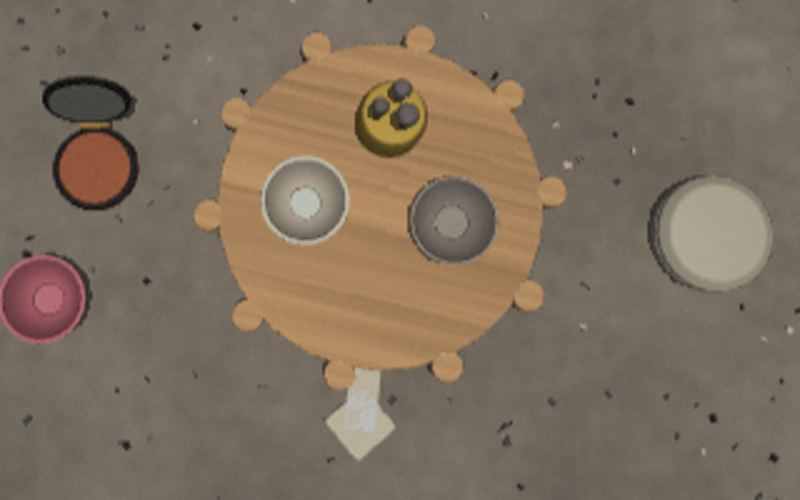

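The crop confirms the yellow holder at (337,207), at the back of the turntable, with the white and steel bowls on it. The pink bowl and compact are on the left and the case is on the right. The holder has to turn about 184° counter-clockwise, so I'll push tabs on the near right side, away from the holder. Next I'll refine the cup and arrow angles and check reach.

```bash
cat > t.py <<'E'
from h import *
AX=np.array([.5883,-.0334])
def state(show=None,axis=False):
    p,d=cap('top',show); P=pts('top',d); h=cv2.cvtColor(p,cv2.COLOR_RGB2HSV)
    H,S,V=[h[:,:,i].astype(int) for i in range(3)]; Z=P[...,2]; rho=np.hypot(P[...,0]-AX[0],P[...,1]-AX[1])
    ok=d>.3
    # cup rim: yellow at the top of the cup
    y=(H>=19)&(H<=32)&(S>130)&ok&(rho<.13)&(Z>.09)&(Z<.115)
    out={}
    if y.sum()>20:
        n,l,st,_=cv2.connectedComponentsWithStats(cv2.dilate(y.astype(np.uint8),np.ones((5,5)))); y&=l==1+st[1:,4].argmax()
        uv=np.argwhere(y)[:,::-1]; X=np.array([ray('top',*q,.102)[:2] for q in uv],np.float32)
        c,r=cv2.minEnclosingCircle(X); c=np.array(c)-AX
        out['cup']=(c.round(4),round(r,4),'rho',round(np.hypot(*c),4),'az',round(np.degrees(np.arctan2(c[1],c[0]))%360,1))
    w=(H>=8)&(H<=20)&(S>75)&(V>80)&ok&(abs(Z-.036)<.014)&(rho<.18)&(rho>.13)
    X=np.array([ray('top',*q,.036)[:2] for q in np.argwhere(w)[:,::-1]])-AX
    R=np.hypot(*X.T); X=X[(R>.1385)&(R<.16)]; a=np.arctan2(X[:,1],X[:,0]); m=np.exp(10j*a).mean()
    out['phase']=round(np.degrees(np.angle(m))/10%36,1); out['q']=(round(abs(m),2),len(a))
    ar=(V>130)&(S<80)&ok&(Z<.02)&(P[...,0]<AX[0]-.13)&(abs(P[...,1]-AX[1])<.1)
    X=np.array([ray('top',*q,.005)[:2] for q in np.argwhere(ar)[:,::-1]])-AX
    if len(X)>100:
        R=np.hypot(*X.T); hd=X[R>.165]; c=hd.mean(0); tip=X[R.argsort()[-6:]].mean(0)
        out['arrow']=(round(np.degrees(np.arctan2(c[1],c[0]))%360,1),round(np.degrees(np.arctan2(tip[1],tip[0]))%360,1),'tipR',R.max().round(4))
    return out
def pose(az,r=.153,z=.022):
    a=np.radians(az); t=np.array([-np.sin(a),np.cos(a),0]); x=np.array([0,0,-1.]); 
    t=SG*t
    return np.r_[AX+r*np.array([np.cos(a),np.sin(a)]),z],np.c_[x,np.cross(t,x),t]
SG=1
E
python3 - <<'E'
import t; from t import *
print(state())
for s in(1,-1):
    t.SG=s
    for a in(180,185,220,260,270):
        for z in (.022,.25):
            q=arm.ik(*pose(a,z=z)); print(s,a,z,None if q is None else np.round(q,2))
E
```

```text
{'cup': (array([ 0.063 , -0.0049]), 0.027, 'rho', np.float64(0.0632), 'az', np.float64(355.5)), 'phase': np.float64(22.9), 'q': (np.float64(0.9), 814), 'arrow': (np.float64(175.7), np.float64(176.8), 'tipR', np.float64(0.2883))}
1 180 0.022 [-0.66  0.59  0.81  2.23 -0.77  0.62 -0.85]
1 180 0.25 [-0.86  0.06  0.9   2.06 -0.05  1.05 -1.5 ]
1 185 0.022 [-0.64  0.6   0.82  2.23 -0.78  0.63 -0.73]
1 185 0.25 [-0.9   0.07  0.98  2.05 -0.06  1.05 -1.37]
1 220 0.022 [-0.48  0.7   0.88  2.11 -0.84  0.73  0.08]
1 220 0.25 [-0.7   0.25  1.06  1.95 -0.25  1.08 -0.4 ]
1 260 0.022 [-0.26  0.76  0.72  1.85 -0.69  0.79  0.65]
1 260 0.25 [-0.47  0.51  1.01  1.7  -0.46  1.19  0.49]
1 270 0.022 [-0.25  0.8   0.72  1.78 -0.69  0.83  0.8 ]
1 270 0.25 [-0.45  0.58  1.03  1.64 -0.52  1.23  0.69]
-1 180 0.022 [-0.35  0.47  0.41  2.22 -0.38  0.51  1.93]
-1 180 0.25 [-0.68  0.05  0.71  2.05 -0.04  1.05  1.62]
-1 185 0.022 [-0.3   0.47  0.39  2.22 -0.36  0.51  2.03]
-1 185 0.25 [-0.68  0.06  0.74  2.05 -0.04  1.05  1.75]
-1 220 0.022 [-0.09  0.53  0.37  2.1  -0.34  0.57  2.79]
-1 220 0.25 [-0.6   0.22  0.93  1.94 -0.2   1.07  2.68]
-1 260 0.022 [-0.47  0.98  1.08  1.86 -1.04  1.01 -2.24]
-1 260 0.25 [-0.51  0.55  1.09  1.71 -0.52  1.21 -2.61]
-1 270 0.022 [-0.45  1.01  1.08  1.79 -1.04  1.04 -2.1 ]
-1 270 0.25 [-0.48  0.61  1.08  1.64 -0.56  1.24 -2.42]
```

```bash
sed -i 's/R=np.hypot(\*X.T); hd=X\[R>.165\]/X=X[np.hypot(*X.T)<.213]; R=np.hypot(*X.T); hd=X[R>.165]/' t.py
cat >> t.py <<'E'
def go(az,rate=.1,**k):
    p,R=pose(az,**k); return arm.movel(p,rate=rate,orientation=R,max_force=MF)
MF=None
def stroke(a0,a1,rate=.08,step=12):
    n=max(1,int(np.ceil((a1-a0)/step)))
    for a in np.linspace(a0,a1,n+1)[1:]:
        p,R=pose(a)
        if arm.movel(p,rate=rate,orientation=R,max_force=12): print('FORCE STOP',a,arm.get_force()); return False
    return True
E
python3 - <<'E'
from t import *
print(state())
arm.set_gripper(0); print('t',arm.get_t(),arm.get_grip_width())
arm.move_pose(*pose(185,z=.25)); print(arm.get_t(),arm.get_position())
arm.movel(pose(185,z=.06)[0],rate=.2); f=arm.movel(pose(185)[0],rate=.06,max_force=8)
print(f,arm.get_position(),arm.get_force(),arm.get_t(),arm.get_joints())
cap('top','a_top.png'); cap('scene','a_sc.png')
a=cv2.imread('pics/a_top.png')[140:360,180:500]; b=cv2.imread('pics/a_sc.png')[100:320,180:500]
cv2.imwrite('pics/a.png',cv2.resize(np.vstack([a,b]),None,fx=1.35,fy=1.35))
E
```

```text
{'cup': (array([ 0.0632, -0.0049]), 0.027, 'rho', np.float64(0.0634), 'az', np.float64(355.6)), 'phase': np.float64(22.9), 'q': (np.float64(0.9), 810), 'arrow': (np.float64(175.8), np.float64(175.7), 'tipR', np.float64(0.21))}
t 1.1667 -0.00025300209213884023
3.6167 [ 0.43611504 -0.04613066  0.25002146]
False [ 0.43593809 -0.04691757  0.02207151] [0.00559985 0.12265781 0.20891032] 5.5 [-0.51554873  0.53518876  0.65817084  2.22235415 -0.617379    0.56891122
 -0.87351597]
```

View pics/a.png

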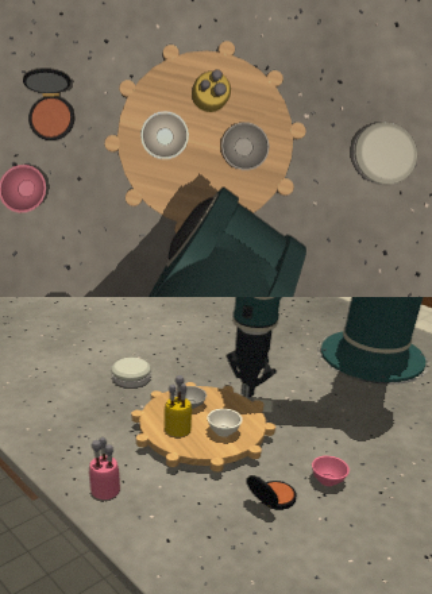

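The fingertips stand low in the gap in front of the rim and everything is clear. The arrow is at az 175.8° with its tip at 0.210 m as specified, and the cup is at 355.6°, so it needs +180.2°. Stroke 1 next.

Run:
```python
from t import *
t0=arm.get_t(); print(stroke(185,258)); f=arm.get_force(); print(arm.get_t()-t0,'F',f)
go(254); go(254,rate=.2,z=.11); arm.sleep(.2)
print(state('b.png'),arm.get_t(),arm.get_joints().round(2) if hasattr(arm.get_joints(),'round') else arm.get_joints())
```

```text
True
3.5 F [-0.0167268  -0.25203481  0.26599284]Traceback (most recent call last):
  File "<stdin>", line 4, in <module>
  File "t.py", line 20, in state
    X=np.array([ray('top',*q,.005)[:2] for q in np.argwhere(ar)[:,::-1]])-AX
                ~~~^^^^^^^^^^^^^^^
  File "h.py", line 10, in ray
    K,E=cal(n); d=E[:3,:3]@np.linalg.solve(K,[u,v,1.]); o=E[:3,3]
        ~~~^^^
  File "h.py", line 8, in cal
    c=arm.get_calibration(n); return np.array(c['camera_matrix']),np.array(c['extrinsics'])
ValueError: time passes only in moves, steps and waits
```

View pics/b.png

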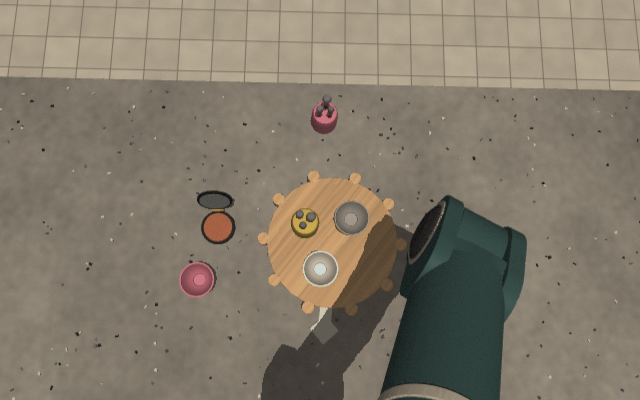

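Stroke 1 turned the table about 65°: yellow cup at (305,222), everything still standing. The calibration call errors when called too often, so I'll cache it and continue with stroke 2.

```bash
sed -i 's/^def cal(n):/import functools\n@functools.lru_cache\ndef cal(n):/' h.py
python3 - <<'E'
from t import *
s=state(); print(s,arm.get_t())
ph=s['phase']; gaps=ph+18+36*np.arange(12); g=gaps[abs(gaps-188).argmin()]; print('gap',g)
assert s['q'][0]>.7
go(g,rate=.2,z=.11); go(g,rate=.12,z=.06); go(g,rate=.05); print(arm.get_force())
print(stroke(g,258)); go(254); go(254,rate=.2,z=.11); arm.sleep(.2)
print(state('c.png'),arm.get_t())
E
```

```text
{'cup': (array([0.0304, 0.0568]), 0.0269, 'rho', np.float64(0.0644), 'az', np.float64(61.8)), 'phase': np.float64(16.5), 'q': (np.float64(0.9), 806), 'arrow': (np.float64(159.1), np.float64(191.4), 'tipR', np.float64(0.2125))} 10.25
gap 178.5
[ 0.69953972  0.89525224 -0.05607768]
True
{'cup': (array([-0.0446,  0.0491]), 0.0271, 'rho', np.float64(0.0663), 'az', np.float64(132.3)), 'phase': np.float64(16.4), 'q': (np.float64(0.9), 800), 'arrow': (np.float64(161.2), np.float64(162.8), 'tipR', np.float64(0.2109))} 17.975
```

View pics/c.png

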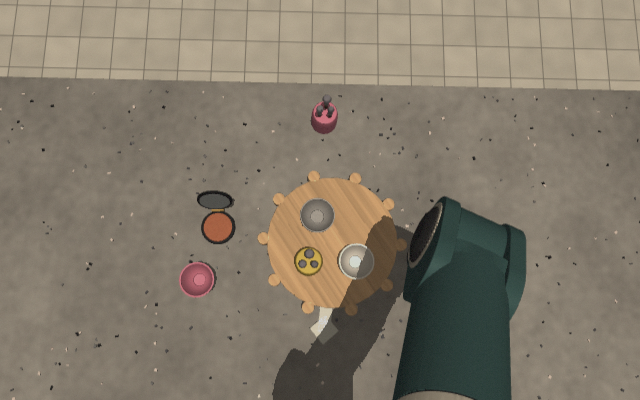

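Table turned 72°. The cup is at (308,261), az about 132.8°, and all three items are upright. About 43° remain. I'll use the gap at 214°, farther from the holder, and end at finger az 265°.

Run:
```python
from t import *
g=16.4+198
go(g,rate=.2,z=.11); go(g,rate=.12,z=.06); go(g,rate=.05); print(arm.get_force())
print(stroke(g,258)); print(stroke(258,264.7,rate=.03)); go(261,rate=.05); go(261,rate=.1,z=.11); go(261,rate=.2,z=.25); 
p,R=pose(261,z=.25); arm.move_pose(np.array([.42,-.45,.3]),R); arm.sleep(.3)
print(state('d.png'),arm.get_t())
a=cv2.imread('pics/d.png')[160:360,180:500]; cv2.imwrite('pics/dc.png',cv2.resize(a,None,fx=2.5,fy=2.5))
```

```text
[0.1375463  0.0957875  0.29706818]
True
True
{'cup': (array([-0.0649,  0.0082]), 0.0271, 'rho', np.float64(0.0655), 'az', np.float64(172.8)), 'phase': np.float64(22.3), 'q': (np.float64(0.89), 815), 'arrow': (np.float64(175.7), np.float64(175.7), 'tipR', np.float64(0.21))} 26.8667
```

View pics/dc.png

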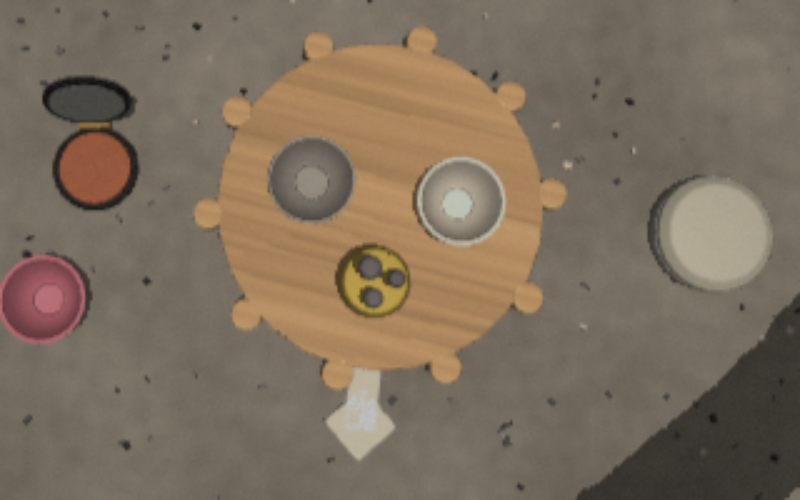

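The cup sits on the arrow line: 173–175° against 175.8°, so at most about 3.5 mm sideways where 12 mm is allowed. All items are upright and the neighbours look unmoved. The arm is clear, so I'm handing in.

```bash
python3 -c "
from cell import arm
print(arm.get_force(),arm.get_t()); arm.hand_in()"
```

```text
[-0.35283958 -0.22462063 -0.82946149] 26.8667
the job is handed in; nothing more can be done
```

I turned the table counter-clockwise by about 179.4° with three gentle fingertip strokes on the near-right tabs, then moved the arm clear and handed in at 26.9 s.

- **Alignment:** the last picture puts the holder 65 mm from the axis at azimuth 172.8° by direct view of the cup. Tracking the tabs gives about 175°, and the arrow is at 175.7°. The two estimates disagree by about 2°, but either way the holder is at most about 3.5 mm off the line, against the 12 mm allowed.
- **Other items:** both bowls stand upright on the turntable. The case and compact look unmoved in the last picture, judged by eye.
- **Contact and rest:** no stroke hit its 12 N force stop. I did not measure the turntable's speed; the arm had been off it for the whole retreat before the last picture.
- **Failed checks:** the arrow readings were wrong in the two mid-run pictures (159° and 161°) because the arm's shadow lay on the arrow. I did not use those. One script also stopped on a calibration-call error with the arm standing clear of the table, which I fixed by caching.

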